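# Sort the fittings into the caddy and hold it up level

## Task

Put the loose tee fitting and the loose hex nut lying on the bench into the wooden caddy, each into the compartment that already holds one of its own kind, while the caddy stands on the bench. Then take the caddy by the bar of its handle, lift it level about 15 cm clear of the bench without tipping it, and finish while still holding it there, steady and level, all four parts lying in it. Leave the white tub, the stoneware cup and the eye loupe where they are.

Things in the scene. Friction and masses are not known exactly. Their poses are not given: they have to be found in the camera images.
- caddy: open plywood caddy, floor lined dark, 220 (x) x 150 (y) x 84 mm high, about 0.4 kg, loose; origin at the centre of its underside. Floor and outer walls 6 mm thick, walls 40 mm high. A 12 mm centre board along its y parts it into two compartments, 98 x 138 mm inside, at +x and -x, one part in each. The board is 38 mm high, above it a hand hole and the handle's grip bar
- handle (a point): middle of the grip bar, 73 mm above the caddy's underside; the bar is 12 mm thick (caddy x), 94 mm long (y), 22 mm high (62 to 84 mm above the underside); the hand hole below it is 24 mm high. Axes as the caddy's: fingers close across the bar along x
- bay_far (a point): centre of the floor of the caddy's +x compartment (caddy x +55 mm), 6 mm above its underside
- bay_near (a point): centre of the floor of the caddy's -x compartment (caddy x -55 mm), 6 mm above its underside
- tee: the loose pipe tee lying flat on the bench, 45 x 61 x 18 mm, 90 g, brass; origin on its underside, z up. Its straight run lies along its y at x 5 to 22 mm and is solid for gripping over y -23 to 23 mm (its thread ends look longer); the branch points to -x, 16 mm wide (y -8 to 8), solid for gripping from x -15 to 5 mm
- nut: the loose plated hex nut lying flat on the bench, 33 (x, across corners) x 29 (y, across flats) x 13 mm, 50 g; origin at the centre of its underside, z up
- tee_in_caddy: a second tee like the first, lying flat in either compartment (varies), towards the caddy's -y side (about 40 mm from its middle), so the +y half of the compartment is empty
- nut_in_caddy: a second hex nut like the first, lying flat in the other compartment, likewise towards the -y side
- jar_white: bystander: white round tub, 73 mm across, 58 mm high, standing on the bench; origin at the centre of its underside
- mortar_cup: bystander: small stoneware cup, 61 mm across, 42 mm high; origin at the centre of its underside
- loupe: bystander: aluminium eye loupe, a ring 45 mm across and 26 mm high; origin at the centre of its underside
Mind the look-alikes: they are no part of the job. Leave any black look-alike of the nut alone. What is shaped like the tee but orange is not meant.

How it is judged:
On the way:
1. with the caddy standing on the bench, both loose parts lie released in the compartment of their own kind (((x of tee in the frame of caddy between 0.006 and 0.107 m and y of tee in the frame of caddy between -0.072 and 0.072 m and z of tee in the frame of caddy between -0.003 and 0.036 m and x of tee_in_caddy in the frame of caddy between 0.006 and 0.107 m and y of tee_in_caddy in the frame of caddy between -0.072 and 0.072 m and z of tee_in_caddy in the frame of caddy between -0.003 and 0.036 m and x of nut in the frame of caddy between -0.107 and -0.006 m and y of nut in the frame of caddy between -0.072 and 0.072 m and z of nut in the frame of caddy between -0.003 and 0.036 m and x of nut_in_caddy in the frame of caddy between -0.107 and -0.006 m and y of nut_in_caddy in the frame of caddy between -0.072 and 0.072 m and z of nut_in_caddy in the frame of caddy between -0.003 and 0.036 m) or (x of tee in the frame of caddy between -0.107 and -0.006 m and y of tee in the frame of caddy between -0.072 and 0.072 m and z of tee in the frame of caddy between -0.003 and 0.036 m and x of tee_in_caddy in the frame of caddy between -0.107 and -0.006 m and y of tee_in_caddy in the frame of caddy between -0.072 and 0.072 m and z of tee_in_caddy in the frame of caddy between -0.003 and 0.036 m and x of nut in the frame of caddy between 0.006 and 0.107 m and y of nut in the frame of caddy between -0.072 and 0.072 m and z of nut in the frame of caddy between -0.003 and 0.036 m and x of nut_in_caddy in the frame of caddy between 0.006 and 0.107 m and y of nut_in_caddy in the frame of caddy between -0.072 and 0.072 m and z of nut_in_caddy in the frame of caddy between -0.003 and 0.036 m)) and height (world z) of caddy below 0.006 m and angle between caddy's own z axis and vertical below 0.05 rad and contact force between the fingers and tee below 0.2 N and contact force between the fingers and tee_in_caddy below 0.2 N and contact force between the fingers and nut below 0.2 N and contact force between the fingers and nut_in_caddy below 0.2 N), for 0.2 s.
At the end, for the whole second after the job is handed in: The caddy is held in the fingers with its underside 10 to 22 cm above the bench, within about 6 degrees (0.10 rad) of level, moving less than 20 mm/s and 0.1 rad/s, touching none of the bystanders; both tees lie in one compartment and both nuts in the other, none of them touched by the fingers (((x of tee in the frame of caddy between 0.006 and 0.107 m and y of tee in the frame of caddy between -0.072 and 0.072 m and z of tee in the frame of caddy between -0.003 and 0.036 m and x of tee_in_caddy in the frame of caddy between 0.006 and 0.107 m and y of tee_in_caddy in the frame of caddy between -0.072 and 0.072 m and z of tee_in_caddy in the frame of caddy between -0.003 and 0.036 m and x of nut in the frame of caddy between -0.107 and -0.006 m and y of nut in the frame of caddy between -0.072 and 0.072 m and z of nut in the frame of caddy between -0.003 and 0.036 m and x of nut_in_caddy in the frame of caddy between -0.107 and -0.006 m and y of nut_in_caddy in the frame of caddy between -0.072 and 0.072 m and z of nut_in_caddy in the frame of caddy between -0.003 and 0.036 m) or (x of tee in the frame of caddy between -0.107 and -0.006 m and y of tee in the frame of caddy between -0.072 and 0.072 m and z of tee in the frame of caddy between -0.003 and 0.036 m and x of tee_in_caddy in the frame of caddy between -0.107 and -0.006 m and y of tee_in_caddy in the frame of caddy between -0.072 and 0.072 m and z of tee_in_caddy in the frame of caddy between -0.003 and 0.036 m and x of nut in the frame of caddy between 0.006 and 0.107 m and y of nut in the frame of caddy between -0.072 and 0.072 m and z of nut in the frame of caddy between -0.003 and 0.036 m and x of nut_in_caddy in the frame of caddy between 0.006 and 0.107 m and y of nut_in_caddy in the frame of caddy between -0.072 and 0.072 m and z of nut_in_caddy in the frame of caddy between -0.003 and 0.036 m)) and height (world z) of caddy between 0.1 and 0.22 m and angle between caddy's own z axis and vertical below 0.1 rad and linear speed of caddy below 0.02 m/s and angular speed of caddy below 0.1 rad/s and contact force between the fingers and caddy above 2 N and contact force between the fingers and tee below 0.2 N and contact force between the fingers and tee_in_caddy below 0.2 N and contact force between the fingers and nut below 0.2 N and contact force between the fingers and nut_in_caddy below 0.2 N and contact force between caddy and jar_white below 0.1 N and contact force between caddy and mortar_cup below 0.1 N and contact force between caddy and loupe below 0.1 N); the arm keeps its last pose, push and grip.
It fails at once if the caddy is tipped by more than 15 degrees (angle between caddy's own z axis and vertical above 0.26 rad).
It fails at once if the white tub is shifted by more than 25 mm or tipped over (distance of jar_white from where it was at the start of the episode above 0.025 m or angle between jar_white's own z axis and vertical above 0.5 rad).
It fails at once if the stoneware cup is shifted by more than 25 mm or tipped over (distance of mortar_cup from where it was at the start of the episode above 0.025 m or angle between mortar_cup's own z axis and vertical above 0.5 rad).
It fails at once if the eye loupe is shifted by more than 25 mm or tipped over (distance of loupe from where it was at the start of the episode above 0.025 m or angle between loupe's own z axis and vertical above 0.5 rad).
It also fails if it takes over 67 s, if anything falls off the work surface, if the arm or the gripper's body presses on something with over 40 N, if the wrist force passes 120 N, or if a joint passes its speed limit or range.

## Robot

A 6-joint arm with a two-finger parallel gripper is mounted at the origin on a cart in front of the work surface, level with it; the furniture and walls round the work are solid. World frame = base frame: x ahead of the robot, y to its left, z up, the work surface at z = 0. Lengths are in m, angles in rad, forces in N, time in s.
With the tool pointing down it reaches from about 0.325 to 0.85 m from the base axis. Payload 4.4 kg.
Tool frame: the origin (TCP) lies at the very end of the fingers, on their centre line; the grasp point (between the pads) lies 19 mm behind it; z points along the fingers, y is the line along which they close (so a half turn about z gives the same grasp; the last joint's range is limited). The gripper opens to 94 mm and grips with 3 to 60 N. Pads are 16 mm wide; open, the fingers measure 119 mm over their backs; the gripper's body (75 mm by 177 mm) begins 78 mm behind the grasp point.
Start: joints at [-0.15, 0.207, 1.542, -0, 1.393, -0.15], TCP at [0.575, -0, 0.205] pointing down, gripper open.
Joint ranges: [-2.73, 2.73], [-0.86, 2.22], [0.23, 2.46], [-1.11, 4.25], [0.08, 2.63], [-2.82, 2.82]. Speed limits (rad/s): [2.79, 2.79, 3.14, 3.14, 3.14, 3.14].

## Interface

Orientations are given as a unit quaternion [w, x, y, z].
In Python, from rig import telemetry, cams, bot gives the robot as it stands.
- The arm moves only by the shell command python3 -m handwheel 'ROWS' [OPENING] [FORCE]. ROWS is JSON, a list of rows, each a list of 4 numbers: the shift along the tool's x, y, z in mm, then the turn about the tool's z in degrees. A call has 1 to 5 rows; each row is the pose to reach, as a shift and turn from the pose commanded when the call began, along the tool's axes at that moment; what a row does not reach only later rows make up. A row lasts 1/12 s, in which the tool goes at most 41.7 mm and 7.16 degrees, less where a joint would pass 70% of its speed; a pose out of reach is approached as far as the arm can. A call with a gripper value outside its range is refused whole. OPENING is the closure, from 0 (fully open) to 1 (shut), set as the call begins (- or left out, the last holds). The fingers move at their own pace and stop on an object; FORCE is the grip in N (left out, the last holds). Time passes only in rows, so rows that repeat a pose let the fingers close. It gives the time, the measured TCP pose, the force, the opening and the grip force at its end, in the units of the state.
- telemetry.get_obs(): the state, without advancing time (a new reading comes with each control period).
- cams.grab_frame(name): name is "scene" or "side" or "wrist"; returns the picture (400x640x3 uint8, blue, green, red); there is no depth.
- cams.camera_params(name): a dict with "fov_y" (degrees; the focal length in pixels is half the picture's height over the tangent of half this angle, whatever the lens; pixels are square), "cx", "cy" (the principal point, pixels), "T" (4x4, takes a point from camera to world coordinates); the wrist camera has in their place "hand_eye" (4x4, takes a point from camera to tool coordinates, whose origin is the TCP and whose axes are the flange's). Camera axes: x right, y up, looking along -z (the intrinsics and any distortion apply to the point x, -y, -z); pixel columns grow to the right and rows downward; lengths in m; the calibration is good to about 2 mm. A picture is of the moment at which its call begins: read the wrist's pose just before it. camera_params takes no time and is no camera call.
- bot.sign_off(): hands the job in; it is judged then, once.
The state is a dict: "clock": time; "joint_pos": joint angles; "qd": joint speeds; "joint_efforts": joint torques, N m; "tool_pos": TCP position; "tcp_rot": TCP orientation; "force": force on the tool from outside, world axes, zero at the start; "ft_torque": the same for the moment, N m; "opening": finger opening in m; "finger_force": force on a finger pad.
Only numpy, scipy, OpenCV 4.12 (cv2) and the standard library are available. Lean on these libraries where they do the work, as an engineer would, in place of code of your own. Each camera call takes 0.05 s, during which the arm holds its last target. There are 200 camera calls.

## Working session

There is one attempt and no reset: what is moved stays moved. The work goes in short steps, Python scripts to look and compute and a shell command to move; the robot and the scene stay as the last step left them, time stands still between calls to the robot, and variables do not carry over. Pictures are saved under pics/ and viewed, at most 10 in all, crops included, and the job is handed in when it is done.

```bash
ls; mkdir -p pics; python3 - <<'E'
from rig import telemetry,cams
import cv2,numpy as np
o=telemetry.get_obs();print(o)
for n in("scene","side","wrist"):
    im=cams.grab_frame(n);cv2.imwrite(f"pics/{n}0.png",im)
    p=cams.camera_params(n);print(n,{k:(np.round(v,4).tolist() if not isinstance(v,str) else v) for k,v in p.items()})
E
```

```text
pics
{'clock': 0.0, 'joint_pos': array([-1.50462175e-01,  2.07422948e-01,  1.54295966e+00, -2.03940358e-05,
        1.39352534e+00, -1.50534595e-01]), 'qd': array([ 4.05268584e-04,  1.40391099e-03, -4.32410875e-04,  1.17773328e-03,
        6.18391581e-04, -7.65490218e-05]), 'joint_efforts': array([-8.39226868e-05, -3.70882022e+01, -2.81415099e+01,  6.96549774e-02,
        3.60915181e-02, -1.71865345e-04]), 'tool_pos': array([5.74173952e-01, 1.28729296e-04, 2.04286468e-01]), 'tcp_rot': array([-9.26105851e-04,  7.07079423e-01,  7.07133191e-01, -6.94676357e-04]), 'force': array([0.80087989, 0.97253005, 0.61358088]), 'ft_torque': array([-0.02507638,  0.07690376,  0.02045561]), 'finger_force': 0.0, 'opening': 0.09413760557937105}
scene {'fov_y': 43.8339, 'cx': 316.3152, 'cy': 198.9035, 'T': [[0.8097, 0.4617, -0.3623, 0.103], [-0.5868, 0.6281, -0.5111, -0.6911], [-0.0084, 0.6264, 0.7795, 1.1112], [0.0, 0.0, 0.0, 1.0]]}
side {'fov_y': 55.878, 'cx': 315.1855, 'cy': 205.3914, 'T': [[0.8407, 0.3345, -0.4259, 0.0828], [-0.5415, 0.5089, -0.6691, -0.815], [-0.0071, 0.7931, 0.609, 0.8059], [0.0, 0.0, 0.0, 1.0]]}
wrist {'fov_y': 60.3274, 'cx': 320.4519, 'cy': 203.7297, 'hand_eye': [[-0.0006, 0.9712, 0.2383, 0.0696], [1.0, 0.0007, -0.0002, 0.0011], [-0.0004, 0.2383, -0.9712, -0.1787], [0.0, 0.0, 0.0, 1.0]]}
```

View pics/scene0.png

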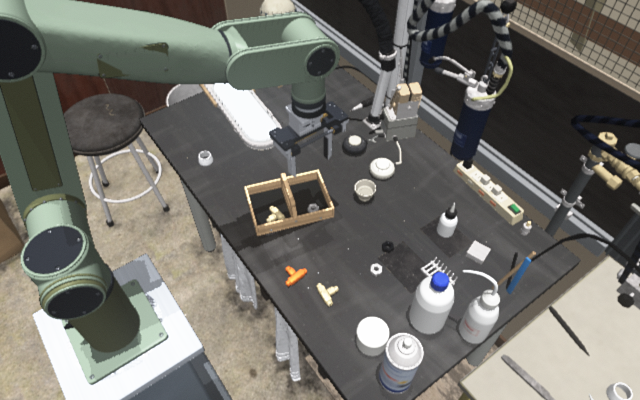

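View pics/wrist0.png

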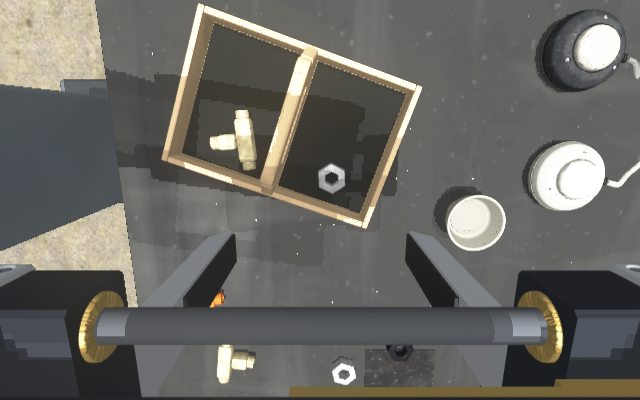

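The wrist view shows the caddy, with its corners near (200,5), (420,88), (365,225) and (165,158). The tee is in its left (−x) bay and the nut in the right (+x) bay. Candidates in the scene view:
- Tees: brass at (327,293) and orange at (295,274). The brass one is meant.
- Nuts: plated at (376,269) and black at (388,246). The plated one is meant.

I'll enlarge to confirm and measure.

```bash
cat > h.py <<'E'
import numpy as np,cv2
from rig import telemetry,cams
from scipy.spatial.transform import Rotation as R
def pose():
    o=telemetry.get_obs();T=np.eye(4);q=o['tcp_rot'];T[:3,:3]=R.from_quat(np.r_[q[1:],q[0]]).as_matrix();T[:3,3]=o['tool_pos'];return T
def cam(n,Tt=None):
    p=cams.camera_params(n);f=200/np.tan(np.radians(p['fov_y']/2))
    return f,p['cx'],p['cy'],(np.array(p['T']) if n!='wrist' else Tt@np.array(p['hand_eye']))
def px2w(c,u,v,z):
    f,cx,cy,T=c;d=T[:3,:3]@np.array([(u-cx)/f,-(v-cy)/f,-1]);return T[:3,3]+d*(z-T[2,3])/d[2]
def w2px(c,P):
    f,cx,cy,T=c;q=T[:3,:3].T@(np.array(P)-T[:3,3]);return cx-f*q[0]/q[2],cy+f*q[1]/q[2]
def shot(n,name):
    T=pose();im=cams.grab_frame(n);cv2.imwrite(f'pics/{name}.png',im);return im,cam(n,T)
def rows(P,yaw_y=None):
    "shift (mm, tool axes) from measured TCP to world P; turn so the tool y axis points along yaw_y deg"
    T=pose();print('tcp',np.round(T[:3,3],4),'shift mm',np.round(1e3*T[:3,:3].T@(np.array(P)-T[:3,3]),1))
    if yaw_y is not None:
        a=np.degrees(np.arctan2(T[1,1],T[0,1]));t=-((yaw_y-a+90)%180-90);print('turn',round(t,1))
E
python3 - <<'E'
from h import *
c=cam('wrist',pose());s=cam('scene')
for n,u,v in [('c1',200,5),('c2',420,88),('c3',365,227),('c4',164,158)]: print(n,np.round(px2w(c,u,v,.04),4))
for n,u,v,z in [('tee run',224,365,.009),('teebranch',250,362,.009),('nut',344,374,.013),('cup',474,222,.042),('teein',243,138,.02),('black',400,350,.01),('orange',220,298,.01)]: print(n,np.round(px2w(c,u,v,z),4))
for n,u,v,z in [('tee',327,293,.009),('nut',376,269,.01),('black',388,246,.01),('orange',295,275,.01),('tub',374,325,.058),('cup',364,186,.042),('ring',205,155,.02),('white',382,165,.02)]: print('S',n,np.round(px2w(s,u,v,z),4))
im=cv2.imread('pics/scene0.png')[220:330,270:430];cv2.imwrite('pics/crop1.png',cv2.resize(im,None,fx=5,fy=5,interpolation=cv2.INTER_CUBIC))
E
```

```text
c1 [0.467  0.1697 0.04  ]
c2 [0.6698 0.0985 0.04  ]
c3 [ 0.6218 -0.0395  0.04  ]
c4 [0.4196 0.0324 0.04  ]
tee run [ 0.453  -0.2322  0.009 ]
teebranch [ 0.4862 -0.2278  0.009 ]
nut [ 0.6048 -0.2421  0.013 ]
cup [ 0.734  -0.0335  0.042 ]
teein [0.4949 0.0509 0.02  ]
black [ 0.6743 -0.2095  0.01  ]
orange [ 0.4549 -0.138   0.01  ]
S tee [ 0.4617 -0.2253  0.009 ]
S nut [ 0.6029 -0.2449  0.01  ]
S black [ 0.6737 -0.2101  0.01  ]
S orange [ 0.4263 -0.1372  0.01  ]
S tub [ 0.4833 -0.3731  0.058 ]
S cup [ 0.7355 -0.0318  0.042 ]
S ring [0.438  0.3634 0.02  ]
S white [0.8436 0.0134 0.02  ]
```

View pics/crop1.png

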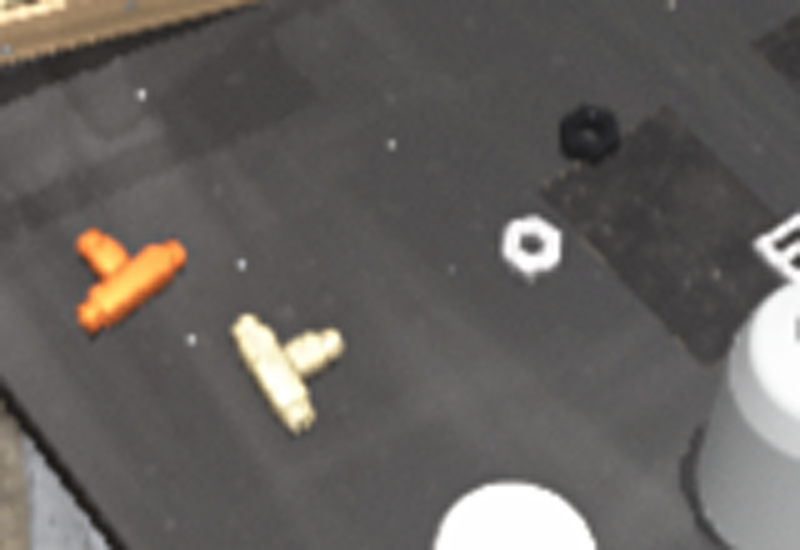

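The crop confirms it: the brass tee is the pale one at (327,293), separate from the orange one, and the plated nut is the white one at (376,269), separate from the black one. The two cameras agree on both positions. Moving above the tee.

```bash
python3 -m handwheel '[[-40,-20,0,0],[-80,-40,0,0],[-120,-60,0,0],[-155,-75,10,0],[-190,-90,20,0]]' 0 && python3 -m handwheel '[[-35,-18,10,0],[-40,-20,25,0],[-40,-20,25,0],[-40,-20,25,0]]'; python3 - <<'E'
from h import *
im,c=shot('wrist','w1')
E
```

```text
clock: 0.57
tool_pos: [0.4861, -0.1878, 0.1871]
tcp_rot: [0.001, 0.707, 0.707, 0.0]
force: [0.3, -0.9, -0.3]
opening: 0.094
finger_force: 0.0
clock: 0.9
tool_pos: [0.4657, -0.2258, 0.1605]
tcp_rot: [-0.002, 0.708, 0.707, 0.0]
force: [-0.0, -0.1, 0.5]
opening: 0.0937
finger_force: 0.0
```

View pics/w1.png

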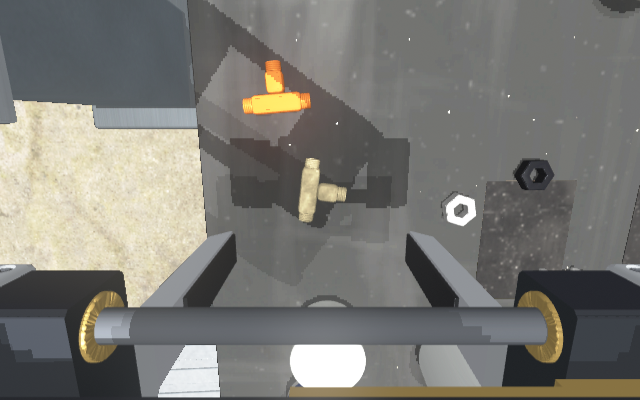

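The tee's run goes from (313,160) to (306,221), and its branch tip is at (347,194). It will be gripped across the branch.

```bash
python3 - <<'E'
from h import *
c=cam('wrist',pose())
hsv=cv2.cvtColor(cv2.imread('pics/w1.png'),cv2.COLOR_BGR2HSV)
m=((hsv[...,1]>50)&(hsv[...,2]>90)).astype(np.uint8);m[:150]=0;m[232:]=0;m[:,:285]=0;m[:,360:]=0
n,l,st,ce=cv2.connectedComponentsWithStats(m);k=1+st[1:,4].argmax();print(st[k],ce[k])
ys,xs=np.where(l==k)
P=np.array([px2w(c,u,v,.009)[:2] for u,v in zip(xs,ys)])
A,B,C=[px2w(c,u,v,.009)[:2] for u,v in((313,160),(306,221),(347,194))]
print(A,B,C,np.linalg.norm(A-B))
# fit the model: run x5..22,y+-30.5; branch x -23..5, |y|<8
from scipy.optimize import minimize
def cost(p):
    a=p[2];d=P*1e3-p[:2];x=d[:,0]*np.cos(a)+d[:,1]*np.sin(a);y=-d[:,0]*np.sin(a)+d[:,1]*np.cos(a)
    ins=np.maximum(np.maximum(abs(x-13.5)-8.5,abs(y)-30.5),0);inb=np.maximum(np.maximum(abs(x+9)-14,abs(y)-8),0)
    return np.mean(np.minimum(ins,inb)**2)
M=(A+B)/2*1e3;d=C*1e3-M;a0=np.arctan2(-d[1],-d[0]);o=M-13.5*np.array([np.cos(a0),np.sin(a0)])
print(o,np.degrees(a0))
r=min((minimize(cost,[*o,a0+da],method='Nelder-Mead') for da in(-.1,0,.1)),key=lambda r:r.fun);print(r.x[:2],np.degrees(r.x[2]),r.fun)
a=r.x[2];g=r.x[:2]-7*np.array([np.cos(a),np.sin(a)]);print('grip',g)
rows([g[0]/1e3,g[1]/1e3,.12],np.degrees(a)+90)
q=np.array([(0.6048,-.2421)]);print(px2w(c,461,210,.013))
E
```

```text
[ 298  158   49   64 1509] [315.55135852 190.35255136]
[ 0.46067278 -0.1937517 ] [ 0.45330569 -0.25483613] [ 0.49393749 -0.22716971] 0.06152708455198325
[ 470.44852895 -225.34149093] 175.5494760470575
[ 469.56527086 -224.77152378] 173.70359212228013 0.020409765043117024
grip [ 476.52304569 -225.53922775]
tcp [ 0.4667 -0.2256  0.1614] shift mm [-0.   9.9 41.4]
turn -83.7
[ 0.60598489 -0.24245053  0.013     ]
```

```bash
python3 -m handwheel '[[0,2,8,-7],[0,4,16,-14],[0,6,24,-21],[0,8,32,-28],[0,10,41,-35]]' >/dev/null && python3 -m handwheel '[[0,0,0,-7],[0,0,0,-14],[0,0,0,-21],[0,0,0,-28],[0,0,0,-35]]'>/dev/null && python3 -m handwheel '[[0,0,0,-7],[0,0,0,-14],[0,0,0,-14],[0,0,0,-14]]'; python3 - <<'E'
from h import *
print(telemetry.get_obs()['joint_pos'])
rows([.4765,-.2255,.004],83.7)
im,c=shot('wrist','w2')
E
```

```text
clock: 2.12
tool_pos: [0.4779, -0.2252, 0.1214]
tcp_rot: [0.001, 0.053, 0.999, -0.0]
force: [0.3, -0.2, 0.4]
opening: 0.0942
finger_force: 0.0
[-6.04528353e-01  1.93263823e-01  1.74186775e+00  2.76922922e-04
  1.20486761e+00 -2.06989912e+00]
tcp [ 0.4779 -0.2252  0.1214] shift mm [  1.5  -0.3 117.4]
turn 0.3
```

View pics/w2.png

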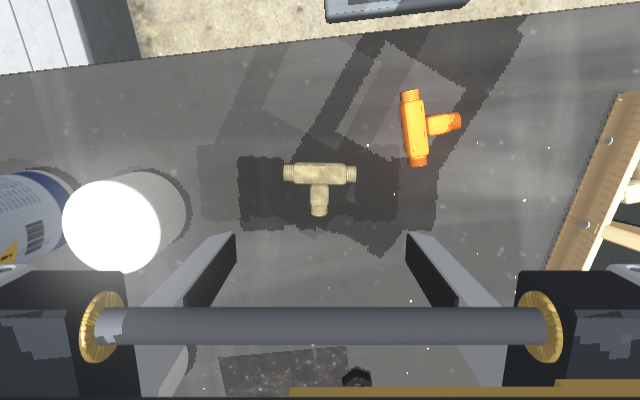

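The tee lies squarely between the fingers, its branch at column 320, with the tub clear on the left. Descending and gripping.

```bash
python3 - <<'E'
from h import *
print(w2px(cam('wrist',pose()),[.4765,-.2255,.009]))
E
python3 -m handwheel '[[1,0,40,0],[1,0,80,0],[1,0,105,0],[1,0,117,0],[1,0,117,0]]' >/dev/null; python3 -m handwheel '[[0,0,0,0],[0,0,0,0],[0,0,0,0],[0,0,0,0],[0,0,0,0]]' 0.9 30;python3 -m handwheel '[[0,0,0,0],[0,0,0,0],[0,0,0,0]]'
```

```text
(np.float64(319.20693867001455), np.float64(198.19925699949212))
clock: 3.0
tool_pos: [0.4762, -0.2264, 0.0042]
tcp_rot: [0.001, 0.052, 0.999, -0.0]
force: [-0.8, 0.4, -0.1]
opening: 0.0639
finger_force: 0.0
clock: 3.25
tool_pos: [0.4757, -0.2261, 0.0036]
tcp_rot: [0.0, 0.052, 0.999, -0.0]
force: [0.8, -0.3, -0.8]
opening: 0.0442
finger_force: 0.0
```

```bash
python3 -m handwheel '[[0,0,0,0],[0,0,0,0],[0,0,0,0],[0,0,0,0],[0,0,0,0]]' >/dev/null; python3 -m handwheel '[[0,0,0,0],[0,0,0,0],[0,0,0,0]]';python3 -m handwheel '[[0,0,-20,0],[0,0,-60,0],[0,0,-100,0],[0,0,-140,0],[0,0,-140,0]]'; python3 - <<'E'
from h import *
a=np.radians(-19.5);C=np.array([.5446,.0653]);Rm=np.array([[np.cos(a),-np.sin(a)],[np.sin(a),np.cos(a)]])
p=C+Rm@[-.055,.030];print(p,C+Rm@[.055,.03]);rows([*p,.15],-19.5)
E
```

```text
clock: 3.92
tool_pos: [0.4756, -0.2261, 0.0035]
tcp_rot: [-0.0, 0.052, 0.999, -0.0]
force: [-0.9, -0.3, -0.2]
opening: 0.0157
finger_force: 30.0
clock: 4.33
tool_pos: [0.4811, -0.2297, 0.1526]
tcp_rot: [0.007, 0.052, 0.999, -0.004]
force: [1.9, -2.0, 0.0]
opening: 0.0156
finger_force: 30.0
[0.50276892 0.11193862] [0.60645949 0.07521987]
tcp [ 0.4811 -0.2297  0.1526] shift mm [ 14.  342.   -0.4]
turn -76.5
```

```bash
python3 -m handwheel '[[2,35,0,0],[3,75,0,0],[5,115,0,0],[6,155,0,0],[7,190,0,0]]' >/dev/null; python3 -m handwheel '[[2,40,0,0],[3,80,0,0],[5,115,0,0],[6,145,0,0],[7,152,0,0]]'>/dev/null; python3 -m handwheel '[[0,0,0,7],[0,0,0,14],[0,0,0,21],[0,0,0,28],[0,0,0,35]]'>/dev/null;python3 -m handwheel '[[0,0,0,7],[0,0,0,14],[0,0,0,21],[0,0,0,28],[0,0,0,35]]'>/dev/null;python3 -m handwheel '[[0,0,0,7],[0,0,0,14],[0,0,0,21],[0,0,0,28],[0,0,0,34]]';python3 -m handwheel '[[0,0,0,0],[0,0,0,0]]'; python3 - <<'E'
from h import *
rows([.5028,.1119,.15],-19.5)
im,c=shot('wrist','w3')
E
```

```text
clock: 6.42
tool_pos: [0.497, 0.1147, 0.1428]
tcp_rot: [-0.0, 0.821, 0.571, -0.001]
force: [-0.2, -0.5, -0.6]
opening: 0.0155
finger_force: 30.0
clock: 6.58
tool_pos: [0.4971, 0.1149, 0.143]
tcp_rot: [-0.0, 0.819, 0.574, -0.001]
force: [0.3, 0.3, -0.4]
opening: 0.0157
finger_force: 30.0
tcp [0.4971 0.1149 0.143 ] shift mm [-0.9  6.4 -7. ]
turn -0.4
```

View pics/w3.png

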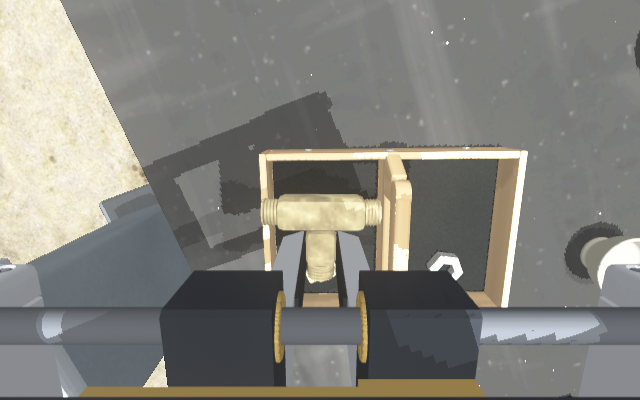

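The held tee hangs squarely over the left bay. I'll check the caddy's frame against its far corners at (261,152) and (527,152).

```bash
python3 - <<'E'
from h import *
c=cam('wrist',pose())
a=np.radians(-19.5);C=np.array([.5446,.0653]);Rm=np.array([[np.cos(a),-np.sin(a)],[np.sin(a),np.cos(a)]])
for u,v,z in((260,151,.04),(527,151,.04),(396,155,.06)):
    w=px2w(c,u,v,z);print(w,Rm.T@(w[:2]-C))
print('tcp',Rm.T@(pose()[:2,3]-C))
E
```

```text
[0.46704354 0.17375182 0.04      ] [-0.1093099   0.07634231]
[0.67100228 0.09985689 0.04      ] [0.10761671 0.07476871]
[0.56658052 0.13639034 0.06      ] [-0.00301069  0.07434995]
tcp [-0.0612728   0.03106457]
```

```bash
python3 -m handwheel '[[-1,6,0,0],[-1,6,40,0],[-1,6,80,0],[-1,6,110,0],[-1,6,131,0]]' >/dev/null; python3 -m handwheel '[[0,0,0,0],[0,0,0,0]]'; python3 -m handwheel '[[0,0,0,0],[0,0,0,0],[0,0,0,0],[0,0,0,0],[0,0,0,0]]' 0.6; python3 -m handwheel '[[0,0,-20,0],[0,0,-60,0],[0,0,-100,0],[0,0,-140,0],[0,0,-140,0]]';  python3 -m handwheel '[[0,0,0,0]]' 0; python3 - <<'E'
from h import *
rows([.606,-.2425,.15])
E
```

```text
clock: 7.22
tool_pos: [0.5023, 0.1123, 0.0119]
tcp_rot: [-0.001, 0.819, 0.574, -0.001]
force: [1.0, -0.1, -0.5]
opening: 0.0155
finger_force: 30.0
clock: 7.63
tool_pos: [0.5035, 0.1126, 0.0135]
tcp_rot: [0.0, 0.819, 0.574, 0.001]
force: [0.2, -0.6, 0.5]
opening: 0.0376
finger_force: 0.0
clock: 8.05
tool_pos: [0.5094, 0.1131, 0.1622]
tcp_rot: [0.005, 0.819, 0.574, 0.008]
force: [2.1, -0.0, 0.0]
opening: 0.038
finger_force: 0.0
clock: 8.13
tool_pos: [0.5055, 0.1127, 0.1563]
tcp_rot: [0.002, 0.819, 0.574, 0.003]
force: [-0.2, 0.2, -1.9]
opening: 0.0417
finger_force: 0.0
tcp [0.5055 0.1127 0.1563] shift mm [-299.5  215.8    7. ]
```

```bash
python3 -m handwheel '[[-30,22,0,0],[-60,44,0,0],[-90,65,0,0],[-120,87,0,0],[-150,108,0,0]]' >/dev/null; python3 -m handwheel '[[-30,22,0,0],[-60,44,0,0],[-90,65,0,0],[-120,87,0,0],[-150,108,0,0]]'>/dev/null; python3 -m handwheel '[[0,0,20,0],[0,0,30,0],[0,0,30,0],[0,0,30,0]]'; python3 - <<'E'
from h import *
im,c=shot('wrist','w4')
rows([.606,-.2425,.15])
u,v=w2px(c,[.606,-.2425,.013]);print(u,v)
x,y=int(u),int(v);cr=im[y-60:y+60,x-80:x+80];cv2.imwrite('pics/w4c.png',cv2.resize(cr,None,fx=5,fy=5,interpolation=cv2.INTER_CUBIC));print(x-80,y-60)
E
```

```text
clock: 9.3
tool_pos: [0.6011, -0.2412, 0.1197]
tcp_rot: [-0.003, 0.819, 0.574, -0.001]
force: [0.1, -0.4, -0.2]
opening: 0.0939
finger_force: 0.0
tcp [ 0.6022 -0.2415  0.1213] shift mm [  0.4   3.8 -28.8]
326.12308498437426 203.34681814162354
246 143
```

View pics/w4c.png

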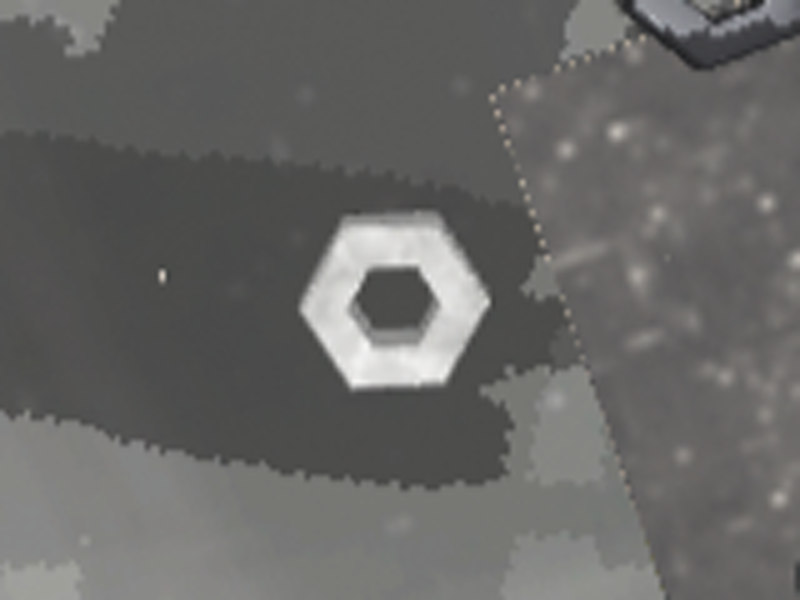

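Nut: its centre is at (325,204), its corners lie along the tool's y within about 2.5°, and the black nut is up to the right and stays clear. Turning +27° puts the fingers on a pair of flats.

```bash
python3 - <<'E'
from h import *
p=px2w(cam('wrist',pose()),325.2,204,.013);print(p);rows([p[0],p[1],.004])
E
python3 -m handwheel '[[0,3,0,7],[0,3,0,14],[0,3,0,21],[0,3,0,27],[0,3,0,27]]'; python3 -m handwheel '[[0,0,0,0]]'>/dev/null;  python3 - <<'E'
from h import *
rows([.6055,-.2429,.004]);im,c=shot('wrist','w5')
g=cv2.cvtColor(im,cv2.COLOR_BGR2GRAY);m=(g>150).astype(np.uint8);m[:150]=0;m[250:]=0;m[:,:270]=0;m[:,380:]=0
n,l,st,ce=cv2.connectedComponentsWithStats(m);k=1+st[1:,4].argmax();print(st[k],ce[k])
cn,_=cv2.findContours((l==k).astype(np.uint8),0,1);print(cv2.approxPolyDP(cv2.convexHull(cn[0]),3,True)[:,0].tolist())
p=px2w(c,*ce[k],.013);print(p);rows([p[0],p[1],.004])
E
```

```text
[ 0.60631985 -0.24363188  0.013     ]
tcp [ 0.6022 -0.2415  0.1213] shift mm [ -0.6   4.9 117.2]
clock: 9.77
tool_pos: [0.6066, -0.2432, 0.1238]
tcp_rot: [0.001, 0.93, 0.367, 0.001]
force: [-0.4, 1.1, -0.3]
opening: 0.0942
finger_force: 0.0
tcp [ 0.6064 -0.2434  0.1235] shift mm [ -0.4  -1.1 119.5]
[302 186  33  36 686] [317.84548105 203.19387755]
[[319, 186], [334, 194], [333, 213], [317, 221], [302, 212], [302, 194]]
[ 0.60498338 -0.24208191  0.013     ]
tcp [ 0.6063 -0.2435  0.1233] shift mm [ -0.   -2.1 119.3]
```

Flats are now vertical in the picture (columns 302 and 334), so the nut is aligned. Descend and grip.

```bash
python3 -m handwheel '[[0,-2,40,0],[0,-2,80,0],[0,-2,105,0],[0,-2,119,0],[0,-2,119,0]]' 0 >/dev/null; for i in 1 2; do python3 -m handwheel '[[0,0,0,0],[0,0,0,0],[0,0,0,0],[0,0,0,0],[0,0,0,0]]' 0.9 30 >/dev/null; done; python3 -m handwheel '[[0,0,0,0],[0,0,0,0]]'; python3 -m handwheel '[[0,0,-20,-7],[0,0,-60,-14],[0,0,-100,-21],[0,0,-140,-27],[0,0,-140,-27]]'; python3 - <<'E'
from h import *
a=np.radians(-19.6);C=np.array([.5446,.0653]);Rm=np.array([[np.cos(a),-np.sin(a)],[np.sin(a),np.cos(a)]])
p=C+Rm@[.055,.028];rows([*p,.15],-19.6);print(p)
E
```

```text
clock: 11.32
tool_pos: [0.6046, -0.2429, 0.0035]
tcp_rot: [0.0, 0.93, 0.366, -0.0]
force: [0.4, 0.0, 0.0]
opening: 0.0284
finger_force: 30.0
clock: 11.73
tool_pos: [0.6104, -0.2459, 0.1545]
tcp_rot: [0.008, 0.818, 0.575, 0.004]
force: [2.0, -0.8, 0.9]
opening: 0.028
finger_force: 30.0
tcp [ 0.6104 -0.2459  0.1545] shift mm [ 298.7 -112.6    1.5]
turn -0.2
[0.6058058  0.07322777]
```

```bash
python3 -m handwheel '[[30,-11,0,0],[60,-22,0,0],[95,-35,0,0],[130,-48,0,0],[165,-61,0,0]]' >/dev/null; python3 -m handwheel '[[30,-11,0,0],[60,-22,0,0],[95,-35,0,0],[130,-48,0,0],[130,-48,0,0]]'>/dev/null; python3 -m handwheel '[[0,0,0,0],[0,0,0,0]]'; python3 - <<'E'
from h import *
im,c=shot('wrist','w6')
rows([.6058,.0732,.0135],-19.6)
E
```

```text
clock: 12.73
tool_pos: [0.603, 0.0715, 0.1433]
tcp_rot: [0.0, 0.819, 0.574, -0.0]
force: [-0.7, -0.4, -1.2]
opening: 0.0281
finger_force: 30.0
tcp [0.6031 0.0708 0.1433] shift mm [  3.3   1.8 129.8]
turn -0.4
```

View pics/w6.png

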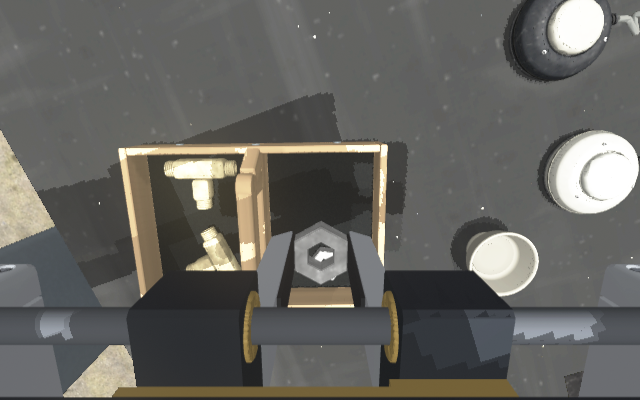

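Both tees lie in the left bay, and the held nut hangs over the right one. The far corners are at (121,149) and (385,146), so the caddy hasn't moved. Placing the nut.

```bash
python3 -m handwheel '[[3,2,0,0],[3,2,40,0],[3,2,80,0],[3,2,110,0],[3,2,129,0]]' >/dev/null; python3 -m handwheel '[[0,0,0,0],[0,0,0,0]]'; python3 -m handwheel '[[0,0,0,0],[0,0,0,0],[0,0,0,0],[0,0,0,0],[0,0,0,0]]' 0.53; python3 -m handwheel '[[0,0,-20,0],[0,0,-60,0],[0,0,-100,0],[0,0,-130,0],[0,0,-130,0]]' >/dev/null;  python3 -m handwheel '[[-10,-15,0,0],[-20,-30,0,0],[-30,-50,0,0],[-30,-50,0,0],[-30,-50,0,0]]' 0; python3 - <<'E'
from h import *
im,c=shot('wrist','w7')
E
```

```text
clock: 13.37
tool_pos: [0.6055, 0.0726, 0.0137]
tcp_rot: [-0.001, 0.82, 0.573, -0.001]
force: [0.6, 0.0, -0.6]
opening: 0.028
finger_force: 30.0
clock: 13.78
tool_pos: [0.6067, 0.0738, 0.0157]
tcp_rot: [0.001, 0.819, 0.574, 0.001]
force: [1.0, -0.4, -0.1]
opening: 0.0442
finger_force: 0.0
clock: 14.62
tool_pos: [0.5479, 0.0628, 0.1441]
tcp_rot: [-0.0, 0.819, 0.574, -0.0]
force: [0.2, -0.3, 0.7]
opening: 0.0738
finger_force: 0.0
```

View pics/w7.png

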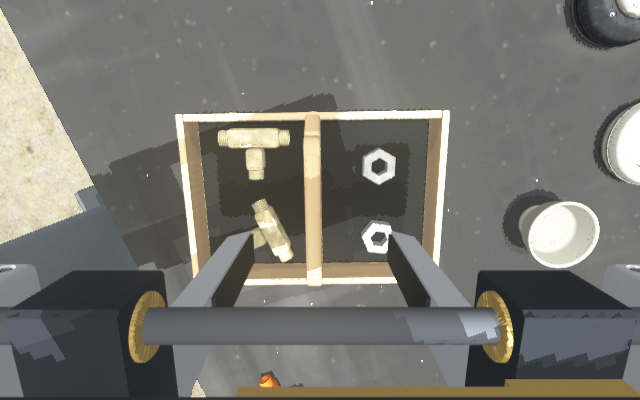

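Both tees are in the left bay, at (255,150) and (270,232). Both nuts are in the right bay, at (379,167) and (378,237), all lying flat. The bar runs along column 313. Measuring for the handle grip.

```bash
python3 - <<'E'
from h import *
c=cam('wrist',pose())
W=np.array([px2w(c,u,v,.04)[:2] for u,v in((177,115),(449,111),(437,283),(193,284))])
print(W,W.mean(0),[np.degrees(np.arctan2(*(d[::-1]))) for d in(W[1]-W[0],W[2]-W[3])])
a=np.radians(-19.6);C=W.mean(0);Rm=np.array([[np.cos(a),-np.sin(a)],[np.sin(a),np.cos(a)]])
im=cv2.imread('pics/w7.png')
for y in (150,200): print(y,[int(x) for x in im[y,295:332].mean(1)])
for u,v in((306,150),(321,150)): print(Rm.T@(px2w(c,u,v,.084)[:2]-C))
print('tcp in caddy',Rm.T@(pose()[:2,3]-C));rows([*C,.053],-19.6)
E
```

```text
[[ 0.46772435  0.17058796]
 [ 0.67222528  0.09929259]
 [ 0.62340862 -0.04179343]
 [ 0.41716501  0.03252899]] [0.54513082 0.06515403] [np.float64(-19.220139858126974), np.float64(-19.817251236768797)]
150 [64, 63, 64, 64, 63, 63, 63, 71, 157, 223, 225, 225, 225, 225, 226, 225, 226, 226, 226, 226, 226, 227, 227, 225, 200, 149, 63, 62, 63, 64, 63, 62, 64, 64, 64, 64, 64]
200 [57, 58, 57, 57, 58, 56, 57, 56, 58, 100, 184, 192, 199, 203, 202, 201, 200, 199, 197, 197, 197, 197, 193, 187, 181, 148, 96, 57, 56, 57, 56, 56, 55, 55, 56, 55, 55]
[-0.00419632  0.04865774]
[0.00614565 0.04857786]
tcp in caddy [ 0.00453745 -0.00086968]
tcp [0.5491 0.0628 0.1446] shift mm [ 0.8 -4.6 91.6]
turn -0.4
```

```bash
python3 -m handwheel '[[1,-5,10,0],[1,-5,40,0],[1,-5,70,0],[1,-5,91,0],[1,-5,91,0]]' 0; for i in 1 2; do python3 -m handwheel '[[0,0,0,0],[0,0,0,0],[0,0,0,0],[0,0,0,0],[0,0,0,0]]' 0.97 60; done;python3 -m handwheel '[[0,0,0,0],[0,0,0,0],[0,0,0,0],[0,0,0,0],[0,0,0,0]]'
```

```text
clock: 15.08
tool_pos: [0.54, 0.0658, 0.0477]
tcp_rot: [-0.003, 0.819, 0.574, -0.004]
force: [-1.3, -1.1, -0.7]
opening: 0.0937
finger_force: 0.0
clock: 15.5
tool_pos: [0.5458, 0.0653, 0.0551]
tcp_rot: [0.001, 0.819, 0.574, 0.001]
force: [0.2, 0.2, 0.1]
opening: 0.0641
finger_force: 0.0
clock: 15.92
tool_pos: [0.5443, 0.0653, 0.0535]
tcp_rot: [-0.0, 0.819, 0.574, -0.0]
force: [0.4, 0.7, -0.6]
opening: 0.0309
finger_force: 0.0
clock: 16.33
tool_pos: [0.5437, 0.0655, 0.0534]
tcp_rot: [-0.001, 0.819, 0.574, -0.001]
force: [-2.0, 0.6, 1.9]
opening: 0.0114
finger_force: 60.0
```

Gripped at 60 N on the 12 mm bar. The released-parts condition has held for over 1 s. Lifting gently.

```bash
python3 -m handwheel '[[0,0,-2,0],[0,0,-6,0],[0,0,-12,0],[0,0,-20,0],[0,0,-30,0]]'; python3 -m handwheel '[[0,0,-12,0],[0,0,-24,0],[0,0,-36,0],[0,0,-48,0],[0,0,-60,0]]'>/dev/null; python3 -m handwheel '[[0,0,-12,0],[0,0,-24,0],[0,0,-34,0],[0,0,-44,0],[0,0,-52,0]]' >/dev/null; python3 -m handwheel '[[0,0,-5,0],[0,0,-8,0],[0,0,-8,0],[0,0,-8,0],[0,0,-8,0]]' >/dev/null; for i in 1 2 ; do python3 -m handwheel '[[0,0,0,0],[0,0,0,0],[0,0,0,0],[0,0,0,0],[0,0,0,0]]'; done; python3 - <<'E'
from h import *
im,c=shot('side','s8');im2,c=shot('wrist','w8')
cv2.imwrite('pics/f8.png',np.vstack([cv2.resize(im[40:340,120:520],(700,525))[:300],im2[100:400,:][:, :].copy() if 0 else cv2.resize(im2[80:320],(700,262))]))
E
```

```text
clock: 16.75
tool_pos: [0.5437, 0.0653, 0.0834]
tcp_rot: [-0.001, 0.819, 0.574, -0.001]
force: [0.3, -1.0, -6.9]
opening: 0.0114
finger_force: 60.0
clock: 18.42
tool_pos: [0.5443, 0.0653, 0.2034]
tcp_rot: [-0.0, 0.819, 0.574, -0.0]
force: [-0.0, 0.4, -6.3]
opening: 0.0112
finger_force: 60.0
clock: 18.83
tool_pos: [0.5444, 0.0654, 0.2035]
tcp_rot: [0.0, 0.819, 0.574, 0.0]
force: [0.2, 0.2, -5.5]
opening: 0.0114
finger_force: 60.0
```

View pics/f8.png

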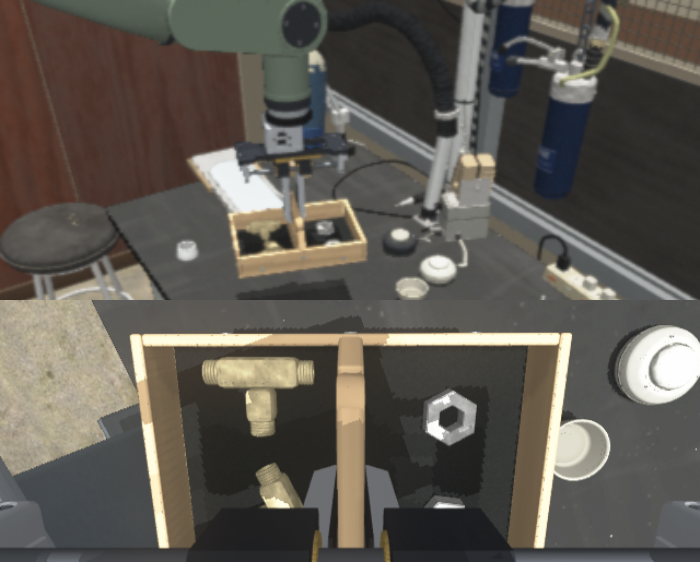

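The caddy hangs level 15 cm up: its far wall is at the same row, about 340, at both ends of the composite picture. Both tees are on the left and both nuts on the right, and the 6 N load matches the caddy plus four parts.

```bash
python3 -c "
from rig import bot
print(bot.sign_off())"
```

```text
the job is handed in; nothing more can be done
None
```

I put the loose tee and the loose nut into the compartments holding their own kind, lifted the caddy by its bar about 15 cm, and handed the job in while holding it level; the hand-in returned no verdict.

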